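# Back off the burr retaining ring by fingertip

## Robot

A 7-joint arm with a two-finger parallel gripper is mounted at the origin on a cart in front of the work surface, level with it; the furniture and walls round the work are solid. World frame = base frame: x ahead of the robot, y to its left, z up, the work surface at z = 0. Lengths are in m, angles in rad, forces in N, time in s.
With the tool pointing down it reaches from about 0.425 to 0.825 m from the base axis. Payload 3.6 kg.
Tool frame: the origin (TCP) lies midway between the tips of the shut fingers; the grasp point (between the pads) lies 19 mm behind it (bot.tcp_to_grasp is the distance from the TCP to the grasp point, in m); z points along the fingers, x is the direction in which the jaws open and shut, and the axes are right-handed (so a half turn about z gives the same grasp; the last joint's range is limited). The gripper opens to 85 mm and grips with 20 to 120 N. Pads are 22 mm wide; open, the fingers measure 114 mm over their backs; the gripper's body (76 mm by 85 mm) begins 54 mm behind the grasp point. The pads swing forward as they close: fully open they stand 13 mm farther back than shut.
Start: joints at [1.111, 0.615, -0.013, 1.423, 0.008, 1.103, -0.04], TCP at [0.273, -0.59, 0.231] pointing down, gripper open.
Joint ranges: [-3.12, 3.12], [-0.3, 2.06], [-1.34, 1.32], [0.26, 2.42], [-1.36, 4.5], [0.01, 1.98], [-2.84, 2.84]. Speed limits (rad/s): [2.79, 2.79, 3.14, 3.14, 3.14, 3.14, 3.14].

## Interface

Orientations are given as a unit quaternion [x, y, z, w].
In Python, from rig import bot gives the robot as it stands. The module is installed in compiled form; this text tells all that it offers.
- The arm moves only by the tool servo_tool, never from a script. Its argument "steps" is a list of rows, each a list of 3 entries, a list of its own where there are three numbers: the turn, a rotation vector about the tool's x, y, z in degrees, then the shift along the tool's x, y, z in mm, then the finger opening in mm, from 0 to 85.4. In form: [[[wx, wy, wz], [x, y, z], gripper], ...]. A call has 1 to 8 rows; each row is the pose to reach, as a shift and turn from the pose commanded when the call began, along the tool's axes at that moment; what a row does not reach only later rows make up. A row lasts 1/8 s, in which the tool goes at most 62.5 mm and 10.7 degrees, less where a joint would pass 70% of its speed; a pose out of reach is approached as far as the arm can. A call with a gripper value outside its range is refused whole. The fingers move at their own pace and stop on an object; "grip_force" is the grip in N (left out, the last holds). Time passes only in rows, so rows that repeat a pose let the fingers close. It gives the time, the measured TCP pose, the force and the opening at its end, in the units of the state.
- bot.sense(): the state, without advancing time (a new reading comes with each control period).
- bot.camera(name): name is "scene" or "top"; returns a dict with "img" (480x640x3 uint8, red, green, blue), "z_map" (480x640 float32, m along the optical axis (not along the pixel's ray), 0 where there is no reading), "intrinsics" (3x3 intrinsics, pixels), "position" and "orientation" of the camera in the world. Camera axes: x right, y up, looking along -z (the intrinsics and any distortion apply to the point x, -y, -z); pixel columns grow to the right and rows downward; lengths in m; the calibration is good to about 2 mm. A picture is of the moment at which its call begins.
- bot.close_job(): hands the job in, once; it reports no verdict.
Trained networks look in the newest picture that a camera, given by its name, has taken for a name from the list of things; names that differ only in an ending like _2 or _b are one class to them, and where a whole thing is asked for, a point or a joint stands for the part that bears it (a point fixed in the world has none). Each returns a list of dicts, best first, with "confidence" (0 to 1); they miss things now and then, are a little off and sometimes report something else, mostly with a low value. They report only what shows in the picture. A call takes as long as a camera call.
- bot.recognise(camera, label): "bbox" ([left, top, width, height] in pixels, round what is visible of it).
- bot.masks_of(camera, label): "pixels" (480x640 bool, what is visible of it) and "bbox" ([left, top, width, height] in pixels, round what is visible of it).
The state is a dict: "clock": time; "joints": joint angles; "joint_velocities": joint speeds; "joint_torque": joint torques, N m; "tcp_pos": TCP position; "tcp_rot": TCP orientation; "force": force on the tool from outside, world axes, zero at the start; "torque": the same for the moment, N m; "opening": finger opening in m.
Only numpy, scipy, OpenCV 4.12 (cv2) and the standard library are available. Lean on these libraries where they do the work, as an engineer would, in place of code of your own. Each camera call takes 0.05 s, during which the arm holds its last target. There are 200 camera calls.

## Task

The grinder's burr housing has been set out for cleaning and its black knurled retaining ring is already cracked loose, its white line standing a little past the red mark. With a fingertip on the ring's rim, roll it on counter-clockwise (seen from above), counting as the white line comes round to the red mark: stop the second time, with the line within the red mark, then take the finger away. Touch it with nothing but the fingers, do not lift, tip or shove the housing, and leave the other things where they stand.

Things in the scene. Friction and masses are not known exactly. Their poses are not given: they have to be found in the camera images.
- burr_housing: grinder burr housing standing loose on the table: round upright aluminium drum, 1.8 kg; foot 120 mm wide, flange 128 mm wide with its top 50 mm above the table. Origin: centre of the underside, z up. Red mark: a sector painted on the flange beside the ring, reaching 20 degrees to either side of the housing's own -x direction.
- ring_seat (a point): point on the housing's upright axis, 76 mm above the table, level with the top face of the black knurled ring while nobody presses it (fixed to the housing). Ring: flat top face from 28 to 45 mm radius (middle 37 mm), 18 mm tall, 40 small ribs round its outside, 97 mm over the ribs; inside it the steel burr face, 1.5 mm lower.
- ring_line (a point): middle of the white radial line on the ring's top face, 37 mm from the axis; turns with the ring. Ring and burr face rest on a spring: they begin to sink at about 3 N, give way 1 mm per 2 N more, 6 mm at most, and come back when released. A fingertip pressing the top face with 5 to 10 N and led round the axis drags the ring along.
- ring (a joint): ring angle in rad, growing counter-clockwise seen from above (loosening). 0 = tight, white line at the middle of the red mark; 6.28 = there for the first time, 12.57 = the second time. Starts 0.5 to 2.0 past tight. The ring stays where it is left, does not rise, stops hard at 0 and 16, and is stiff by 0.03 N m (about 1 N at the rim).
- tamper: coffee tamper, steel base 58 mm wide, wooden handle, 94 mm tall, loose. A bystander. Origin: centre of its underside.
- espresso_cup: small white cup with handle, 56 mm tall, loose. A bystander. Origin: centre of its underside.
- cup_left: small blue cup with handle, 53 mm tall, loose. A bystander. Origin: centre of its underside.
- scoop: blue measuring scoop, 88 mm long, loose, lies on the table. A bystander. Origin: centre of its underside.
- salt_tub: low white tub, 71 mm wide, 32 mm tall, loose. A bystander. Origin: centre of its underside.
- spice_jar: small jar with red lid, 44 mm wide, 90 mm tall, loose. A bystander. Origin: centre of its underside.

How it is judged:
By the outcome, as a careful person would: the job done as asked, in the order asked, and still so for the second after the job is handed in, with the robot touching nothing.
It also fails if it takes over 56 s, if anything falls off the work surface, if the arm or the gripper's body presses on something with over 40 N, if the wrist force passes 120 N, or if a joint passes its speed limit or range.

## Working session

There is one attempt and no reset: what is moved stays moved. The work goes in short steps, Python scripts to look and compute and a tool call to move; the robot and the scene stay as the last step left them, time stands still between calls to the robot, and variables do not carry over. Pictures are saved under pics/ and viewed, about 8 in all and at most 12, crops included, and the job is handed in when it is done.

Besides the shell and the picture viewer there is one more tool, called after "Emit:" as name(argument=value, ...) on one line, values as JSON. servo_tool: Moves the arm, as the interface text tells. Its arguments: {"type":"object","properties":{"steps":{"type":"array"},"grip_force":{"type":"number"}},"required":["steps"]}

```bash
mkdir -p pics
cat > h.py <<'E'
from rig import bot
import numpy as np, cv2
from scipy.spatial.transform import Rotation as R
def world(c,u,v,z=None):
    K=c['intrinsics'];d=c['z_map'][int(v),int(u)] if z is None else z
    p=np.array([(u-K[0,2])/K[0,0],-(v-K[1,2])/K[1,1],-1])*d
    return R.from_quat(c['orientation']).apply(p)+c['position']
def cloud(c):
    K=c['intrinsics'];v,u=np.mgrid[:480,:640];d=c['z_map']
    p=np.stack([(u-K[0,2])/K[0,0]*d,-(v-K[1,2])/K[1,1]*d,-d],-1)
    return (R.from_quat(c['orientation']).apply(p.reshape(-1,3))+c['position']).reshape(480,640,3)
def save(c,n): cv2.imwrite('pics/'+n,c['img'][:,:,::-1])
E
python3 - <<'E'
from h import *
for n in('scene','top'):
    c=bot.camera(n);save(c,n+'0.png');print(n,c['position'],c['orientation'],c['intrinsics'].tolist())
    P=cloud(c)
    for l in('burr_housing','ring','tamper','espresso_cup','cup_left','scoop','salt_tub','spice_jar','ring_line','ring_seat'):
        for r in bot.masks_of(n,l)[:2]:
            q=P[r['pixels']&(c['z_map']>0)]
            if len(q):print(l,round(r['confidence'],2),r['bbox'],np.round(np.median(q,0),3),np.round(np.percentile(q,2,0),3),np.round(np.percentile(q,98,0),3))
s=bot.sense();print(s)
E
```

```text
scene [-0.16927462  0.76636882  0.77727419] [-0.1805365   0.43864695  0.80710358 -0.35153838] [[550.8269693116558, 0.0, 333.06765965353384], [0.0, 550.8269693116558, 237.21454849158323], [0.0, 0.0, 1.0]]
burr_housing 0.54 [311.6, 246.0, 46.8, 28.3] [0.524 0.08  0.074] [0.493 0.025 0.058] [0.581 0.114 0.078]
ring 0.84 [315.1, 246.3, 47.1, 31.0] [0.523 0.084 0.074] [0.494 0.03  0.06 ] [0.58  0.114 0.078]
ring 0.52 [234.2, 264.1, 32.9, 44.3] [0.611 0.259 0.025] [ 0.593  0.228 -0.   ] [0.647 0.279 0.093]
tamper 0.85 [234.5, 265.4, 31.8, 42.4] [0.612 0.259 0.025] [0.593 0.224 0.001] [0.658 0.279 0.093]
espresso_cup 0.62 [304.5, 318.0, 32.7, 36.8] [0.413 0.233 0.036] [ 0.38   0.2   -0.002] [0.474 0.272 0.055]
cup_left 0.86 [259.0, 306.3, 41.6, 35.6] [0.493 0.268 0.035] [ 0.454  0.237 -0.001] [0.557 0.296 0.052]
cup_left 0.7 [314.6, 241.8, 44.7, 32.4] [0.528 0.081 0.074] [0.493 0.026 0.059] [0.583 0.114 0.078]
scoop 0.51 [461.1, 235.0, 22.7, 22.5] [ 0.415 -0.258  0.019] [ 0.359 -0.286  0.002] [ 0.436 -0.239  0.027]
salt_tub 0.91 [269.8, 220.3, 27.9, 20.4] [0.751 0.042 0.03 ] [0.729 0.004 0.
[... 2064 characters left out ...]
{'clock': 1.1, 'joints': array([ 1.11151112,  0.6149119 , -0.01258932,  1.42340759,  0.00812447,
        1.10340897, -0.04040846]), 'joint_velocities': array([-0.00040736, -0.00019187,  0.00188996,  0.00044329, -0.00154473,
        0.00011314, -0.00053825]), 'joint_torque': array([ 1.21800294e-04, -4.69113207e+01,  2.59334017e-01, -1.71339458e+01,
        1.01608364e-02,  1.77500049e-03, -6.70375243e-06]), 'tcp_pos': array([ 0.27260568, -0.59003455,  0.231287  ]), 'tcp_rot': array([ 8.42446939e-01, -5.38779318e-01, -3.43186656e-05, -2.56619700e-05]), 'force': array([0.26288628, 0.36620987, 0.02699404]), 'torque': array([ 0.00701439,  0.02195361, -0.04441333]), 'opening': 0.08543119022944946}
```

Run:
```python
from h import *
a=cv2.imread('pics/top0.png')[220:310,245:345];b=cv2.imread('pics/scene0.png')[225:315,285:385]
cv2.imwrite('pics/v1.png',cv2.resize(np.hstack([a,b]),(800,360),interpolation=cv2.INTER_CUBIC))
c=bot.camera('top');P=cloud(c)
def fit(m):
    q=P[m];u=np.mgrid[0:1,0:1]
    pts=q[:,:2].astype(np.float32);return cv2.minEnclosingCircle(pts),len(pts)
near=(abs(P[...,0]-.54)<.09)&(abs(P[...,1]-.067)<.09)
print(fit(near&(P[...,2]>.068)),fit(near&(P[...,2]>.040)))
m=near&(P[...,2]>.068);print(np.percentile(P[m][:,2],[5,50,95]))
c2=bot.camera('scene');P=cloud(c2);m=(abs(P[...,0]-.54)<.09)&(abs(P[...,1]-.067)<.09)&(P[...,2]>.068);print(fit(m),np.percentile(P[m][:,2],[5,50,95]))
```

```text
(((0.5403518676757812, 0.06748837232589722), 0.04846278205513954), 1834) (((0.5409737229347229, 0.0677465870976448), 0.06421638280153275), 3260)
[0.07154898 0.07473377 0.07762116]
(((0.5393970608711243, 0.06633830815553665), 0.05086042732000351), 913) [0.07038586 0.07435066 0.07706346]
```

View pics/v1.png

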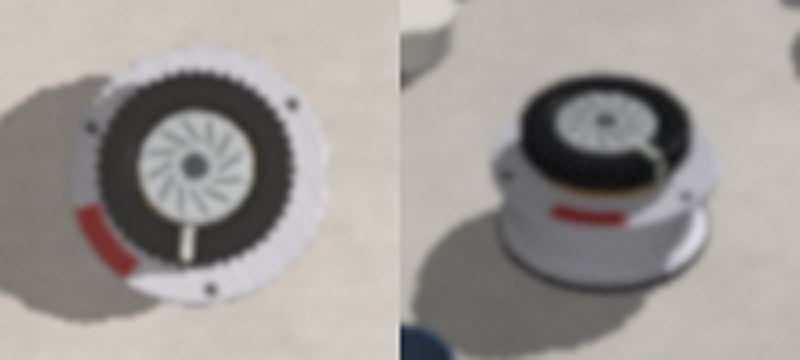

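View pics/top0.png

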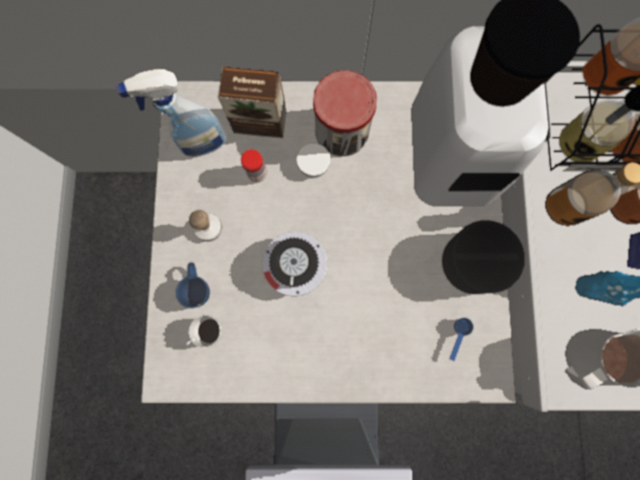

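The top view shows the ring at about (294,262) px. The white line points down the picture (towards the robot), and the red mark is at lower left (271,280). A tall black canister (483,258) stands between the arm and the ring. Next I'll measure the angles and a free path.

```bash
cat >> h.py <<'E'
C=np.array([.5403,.0675])
def plane(c,u,v,z):
    K=c['intrinsics'];r=R.from_quat(c['orientation']).apply(np.stack([(u-K[0,2])/K[0,0],-(v-K[1,2])/K[1,1],-np.ones(len(u))],-1))
    return (c['position']+r*((z-c['position'][2])/r[:,2])[:,None])[:,:2]
def angs(c,C=C):
    im=c['img'].astype(int);v,u=[x.ravel() for x in np.mgrid[:480,:640]]
    px=im[v,u]
    def ang(p,m):
        d=p[m]-C; return np.round(np.degrees(np.arctan2(*d.mean(0)[::-1])),1),m.sum(),np.round(np.hypot(*d.mean(0)),4)
    p=plane(c,u,v,.076);r=np.hypot(*(p-C).T);w=(r>.031)&(r<.043)&(px.min(1)>120)
    L=ang(p,w) if w.any() else None
    p=plane(c,u,v,.050);r=np.hypot(*(p-C).T);w=(r>.048)&(r<.068)&(px[:,0]>px[:,1]+60)
    return L,(ang(p,w) if w.any() else None)
E
python3 - <<'E'
from h import *
for n in('top','scene'):
    c=bot.camera(n);print(n,angs(c));P=cloud(c).reshape(-1,3)[(c['z_map']>0).ravel()]
    for x in np.arange(.1,.85,.1):
        row=[]
        for y in np.arange(-.7,.3,.1):
            m=(abs(P[:,0]-x)<.05)&(abs(P[:,1]-y)<.05)
            row.append(round(float(P[m,2].max()),2) if m.any() else None)
        print(round(x,2),row)
print(R.from_quat(bot.sense()['tcp_rot']).as_matrix().round(3).tolist())
E
```

```text
top ((np.float64(174.1), np.int64(18), np.float64(0.037)), (np.float64(125.3), np.int64(73), np.float64(0.0561)))
0.1 [-0.83, -0.83, -0.83, -0.83, -0.83, 0.0, 0.0, 0.0, 0.0, 0.0]
0.2 [-0.83, None, None, None, None, -0.73, -0.0, -0.0, -0.0, -0.0]
0.3 [None, 0.1, 0.14, 0.13, 0.01, 0.01, 0.0, 0.0, 0.01, 0.01]
0.4 [None, 0.11, 0.14, 0.05, 0.03, 0.03, 0.01, 0.01, 0.0, 0.06]
0.5 [None, 0.13, 0.16, 0.09, 0.1, 0.09, 0.0, 0.08, 0.08, 0.06]
0.6 [None, 0.11, 0.24, 0.13, 0.09, 0.1, 0.01, 0.08, 0.08, 0.1]
0.7 [None, 0.13, 0.24, 0.24, 0.39, 0.39, 0.01, 0.04, 0.09, 0.09]
0.8 [None, 0.18, 0.26, 0.24, 0.4, 0.39, 0.15, 0.15, 0.16, 0.26]
scene ((np.float64(175.3), np.int64(3), np.float64(0.0342)), (np.float64(131.3), np.int64(3), np.float64(0.054)))
0.1 [None, None, None, None, None, 0.51, 0.51, 0.4, 0.02, 0.0]
0.2 [None, 0.44, 0.35, None, None, None, None, None, None, None]
0.3 [0.29, 0.57, 0.58, 0.13, 0.0, 0.0, 0.0, 0.0, 0.0, 0.0]
0.4 [0.28, 0.23, 0.14, 0.06, 0.03, 0.03, 0.0, 0.0, 0.0, 0.06]
0.5 [0.21, 0.21, 0.16, 0.09, 0.09, 0.09, 0.0, 0.08, 0.08, 0.05]
0.6 [0.23, 0.24, 0.24, 0.14, 0.1, 0.09, 0.0, 0.08, 0.08, 0.09]
0.7 [0.32, 0.24, 0.24, 0.15, 0.39, 0.39, 0.0, 0.03, 0.09, 0.09]
0.8 [0.34, 0.34, 0.34, None, 0.4, 0.39, 0.15, 0.15, 0.16, 0.24]
[[0.419, -0.908, -0.0], [-0.908, -0.419, 0.0], [-0.0, 0.0, -1.0]]
```

Emit:
servo_tool(steps=[[[0,0,-8.15],[-37,-43,-10],0],[[0,0,-16.3],[-74,-87,-20],0],[[0,0,-24.45],[-111,-130,-20],0],[[0,0,-32.6],[-148,-174,-20],0],[[0,0,-40.75],[-185,-217,-20],0],[[0,0,-48.9],[-222,-261,-20],0],[[0,0,-57.05],[-259,-304,-20],0],[[0,0,-65.2],[-296,-348,-20],0]], grip_force=20)

```text
clock: 2.3
tcp_pos: [0.465, -0.174, 0.2517]
tcp_rot: [1.0, 0.002, 0.001, 0.0]
force: [1.0, 0.1, -0.1]
opening: -0.0002
```

Emit:
servo_tool(steps=[[[0,0,0],[22,-48,0],0],[[0,0,0],[45,-97,0],0],[[0,0,0],[67,-145,30],0],[[0,0,0],[90,-194,60],0],[[0,0,0],[112,-242,100],0],[[0,0,0],[112,-242,140],0],[[0,0,0],[112,-242,160],0],[[0,0,0],[112,-242,160],0]])

```text
clock: 3.3
tcp_pos: [0.5753, 0.0664, 0.0897]
tcp_rot: [1.0, 0.0, -0.002, 0.0]
force: [-0.3, -1.0, -0.1]
opening: 0.0001
```

Run:
```python
from h import *
for n in('top','scene'):
    c=bot.camera(n);print(angs(c));save(c,n+'1.png')
a=cv2.imread('pics/top1.png')[210:310,245:345];b=cv2.imread('pics/scene1.png')[205:305,285:385]
cv2.imwrite('pics/v2.png',cv2.resize(np.hstack([a,b]),(800,400),interpolation=cv2.INTER_CUBIC))
print(bot.sense())
```

```text
(None, (np.float64(125.6), np.int64(100), np.float64(0.056)))
((np.float64(175.2), np.int64(4), np.float64(0.0357)), (np.float64(126.4), np.int64(12), np.float64(0.0547)))
{'clock': 3.4, 'joints': array([ 0.0549316 ,  0.69579273, -0.33345837,  1.77162319,  0.32148274,
        0.7263873 , -0.44898104]), 'joint_velocities': array([ 0.00560771, -0.0206784 , -0.00735511, -0.01069763, -0.00071766,
       -0.00203587, -0.00052692]), 'joint_torque': array([-1.15645670e-01, -4.33672071e+01, -3.43347341e+00, -1.17217559e+01,
        4.54932117e-03,  2.84066505e-02, -3.53330615e-04]), 'tcp_pos': array([0.57709099, 0.06661513, 0.09211026]), 'tcp_rot': array([ 9.99999703e-01, -1.81599041e-04,  7.38547170e-04, -1.24453153e-04]), 'force': array([ 0.51147289, -0.2244026 ,  0.76086254]), 'torque': array([-0.05309249,  0.00499915,  0.02139692]), 'opening': 0.0001174146094565554}
```

View pics/v2.png

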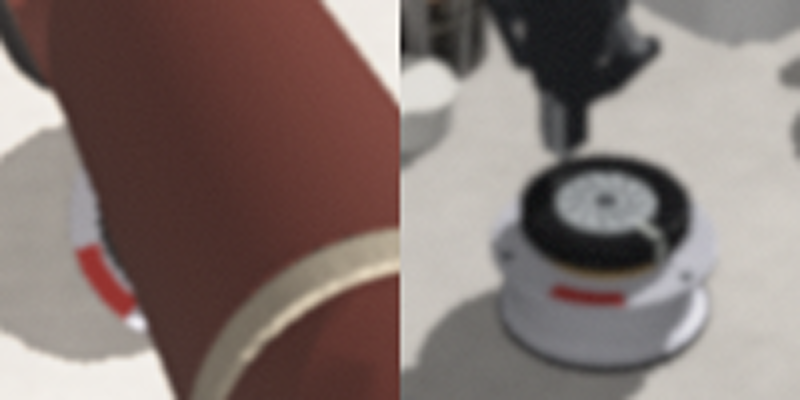

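The scene camera still sees the line, at about (450,235) in the crop's second half, with the fingertip above the far side of the ring. Next I'll press down.

Emit:
servo_tool(steps=[[[0,0,0],[0,-1,12],0],[[0,0,0],[0,-1,15],0],[[0,0,0],[0,-1,17],0],[[0,0,0],[0,-1,17.5],0],[[0,0,0],[0,-1,17.5],0],[[0,0,0],[0,-1,17.5],0]])

```text
clock: 4.15
tcp_pos: [0.5764, 0.0675, 0.0742]
tcp_rot: [1.0, -0.0, 0.0, 0.0]
force: [-1.1, 0.7, 2.7]
opening: 0.0002
```

Emit:
servo_tool(steps=[[[0,0,0],[0,0,2],0],[[0,0,0],[0,0,2],0],[[0,0,0],[-1.3,-9.6,2],0],[[0,0,0],[-5,-18.5,2],0],[[0,0,0],[-10.8,-26.2,2],0],[[0,0,0],[-18.5,-32,2],0],[[0,0,0],[-27.4,-35.7,2],0],[[0,0,0],[-37,-37,2],0]])

```text
clock: 5.15
tcp_pos: [0.5417, 0.1025, 0.0728]
tcp_rot: [1.0, -0.001, 0.002, 0.001]
force: [2.6, -5.1, 6.0]
opening: -0.0002
```

Run:
```python
from h import *
c=bot.camera('scene');print(angs(c));save(c,'s2.png')
b=c['img'][205:305,285:385,::-1]
cv2.imwrite('pics/v3.png',cv2.resize(b,(500,500),interpolation=cv2.INTER_CUBIC))
s=bot.sense();print(s['force'],s['tcp_pos'],s['clock'])
```

```text
((np.float64(-101.3), np.int64(7), np.float64(0.0289)), (np.float64(127.5), np.int64(13), np.float64(0.0549)))
[ 0.48735867 -4.32785802  7.20194147] [0.54018606 0.10230039 0.07271375] 5.2
```

View pics/v3.png

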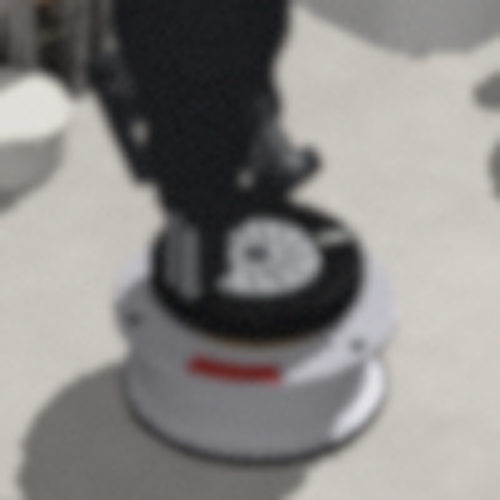

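The line moved from 174° to about 260°, so the finger drags the ring well. I'll keep going.

Emit:
servo_tool(steps=[[[0,0,0],[-9.6,1.3,0],0],[[0,0,0],[-18.5,5,0],0],[[0,0,0],[-26.2,10.8,0],0],[[0,0,0],[-32,18.5,0],0],[[0,0,0],[-35.7,27.4,0],0],[[0,0,0],[-37,37,0],0],[[0,0,0],[-35.7,46.6,0],0],[[0,0,0],[-32,55.5,0],0]])

```text
clock: 6.2
tcp_pos: [0.5104, 0.0514, 0.0731]
tcp_rot: [1.0, 0.001, 0.004, -0.002]
force: [1.7, 2.9, 5.0]
opening: 0.0001
```

Emit:
servo_tool(steps=[[[0,0,0],[5.8,7.7,0],0],[[0,0,0],[13.5,13.5,0],0],[[0,0,0],[22.5,17.2,0],0],[[0,0,0],[32,18.5,0],0],[[0,0,0],[41.6,17.2,0],0],[[0,0,0],[50.5,13.5,0],0],[[0,0,0],[58.2,7.7,0],0],[[0,0,0],[64,0,0],0]])

```text
clock: 7.2
tcp_pos: [0.5708, 0.0491, 0.0722]
tcp_rot: [1.0, 0.0, -0.001, 0.0]
force: [-3.5, -1.5, 7.6]
opening: -0.0002
```

Run:
```python
from h import *
c=bot.camera('scene');print(angs(c));save(c,'s3.png')
b=c['img'][205:305,285:385,::-1]
cv2.imwrite('pics/v4.png',cv2.resize(b,(500,500),interpolation=cv2.INTER_CUBIC))
s=bot.sense();print(s['force'],s['tcp_pos'],s['clock'])
```

```text
((np.float64(-98.1), np.int64(11), np.float64(0.0188)), (np.float64(128.1), np.int64(14), np.float64(0.0551)))
[-1.98799017  0.58199479  7.52639485] [0.57191181 0.05088132 0.07241449] 7.25
```

View pics/v4.png

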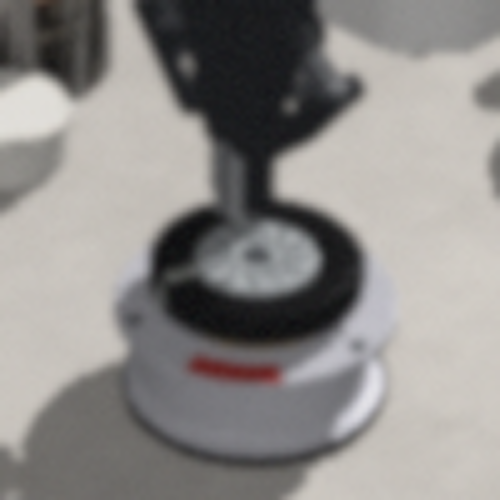

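Run:
```python
from h import *
c={'intrinsics':np.array([[550.827,0,333.068],[0,550.827,237.2145],[0,0,1]]),'position':np.array([-0.16927462,0.76636882,0.77727419]),'orientation':[-0.1805365,0.43864695,0.80710358,-0.35153838]}
for u,v in((352,252.6),(320.6,259.6)):
    p=plane(c,np.array([u]),np.array([v]),.073)[0]-C;print(p,np.degrees(np.arctan2(p[1],p[0]))%360)
```

```text
[-0.01509506 -0.03377863] 245.92100210165108
[0.01212468 0.03624888] 71.50571964389394
```

Emit:
servo_tool(steps=[[[0,0,0],[3.7,-8.9,0],0],[[0,0,0],[5,-18.5,0],0],[[0,0,0],[3.7,-28.1,0],0],[[0,0,0],[0,-37,0],0],[[0,0,0],[-5.9,-44.7,0],0],[[0,0,0],[-13.5,-50.5,0],0],[[0,0,0],[-22.5,-54.2,0],0],[[0,0,0],[-32,-55.5,0],0]])

```text
clock: 8.25
tcp_pos: [0.5414, 0.1024, 0.0727]
tcp_rot: [1.0, -0.001, 0.002, 0.001]
force: [0.9, -4.0, 6.3]
opening: -0.0001
```

Emit:
servo_tool(steps=[[[0,0,0],[-9.6,1.3,0],0],[[0,0,0],[-18.5,5,0],0],[[0,0,0],[-26.2,10.8,0],0],[[0,0,0],[-32,18.5,0],0],[[0,0,0],[-35.7,27.4,0],0],[[0,0,0],[-37,37,0],0],[[0,0,0],[-35.7,46.6,0],0],[[0,0,0],[-32,55.5,0],0]])

```text
clock: 9.25
tcp_pos: [0.5105, 0.0514, 0.0731]
tcp_rot: [1.0, 0.001, 0.004, -0.002]
force: [1.7, 3.4, 6.5]
opening: -0.0
```

Run:
```python
from h import *
c=bot.camera('scene');print(angs(c));save(c,'s4.png')
b=c['img'][205:305,285:385,::-1]
cv2.imwrite('pics/v5.png',cv2.resize(b,(500,500),interpolation=cv2.INTER_CUBIC))
s=bot.sense();print(s['force'],s['tcp_pos'],s['clock'])
```

```text
((np.float64(-17.9), np.int64(2), np.float64(0.0091)), (np.float64(126.1), np.int64(13), np.float64(0.0549)))
[0.97919052 1.17461918 5.55591274] [0.51150681 0.04982695 0.07312811] 9.3
```

View pics/v5.png

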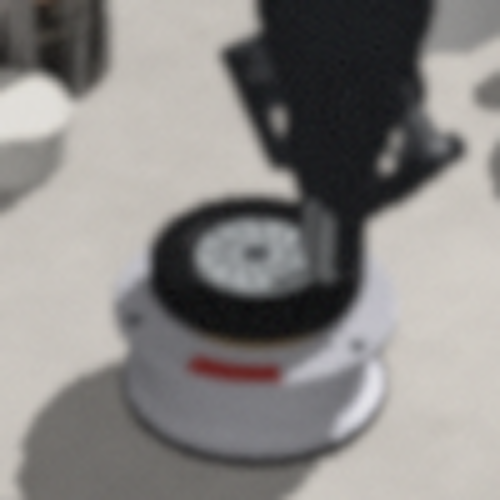

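The line is hidden behind the finger, which fits the predicted 257°. The housing hasn't moved. One more third of a turn, then lift and look.

Emit:
servo_tool(steps=[[[0,0,0],[5.8,7.7,0],0],[[0,0,0],[13.5,13.5,0],0],[[0,0,0],[22.5,17.2,0],0],[[0,0,0],[32,18.5,0],0],[[0,0,0],[41.6,17.2,0],0],[[0,0,0],[50.5,13.5,0],0],[[0,0,0],[58.2,7.7,0],0],[[0,0,0],[64,0,0],0]])

```text
clock: 10.3
tcp_pos: [0.5706, 0.0493, 0.0722]
tcp_rot: [1.0, 0.0, -0.001, 0.0]
force: [-3.1, -0.6, 7.9]
opening: -0.0003
```

Emit:
servo_tool(steps=[[[0,0,0],[0,0,-10],0],[[0,0,0],[0,0,-40],0],[[0,0,0],[0,0,-60],0]])

```text
clock: 10.68
tcp_pos: [0.5719, 0.0489, 0.1329]
tcp_rot: [1.0, -0.0, 0.001, -0.0]
force: [-0.0, 0.6, -0.3]
opening: -0.0003
```

Run:
```python
from h import *
c=bot.camera('scene');print(angs(c));save(c,'s5.png')
b=c['img'][205:305,285:385,::-1]
cv2.imwrite('pics/v6.png',cv2.resize(b,(500,500),interpolation=cv2.INTER_CUBIC))
s=bot.sense();print(s['force'],s['tcp_pos'],s['clock'])
```

```text
((np.float64(0.9), np.int64(4), np.float64(0.0398)), (np.float64(129.1), np.int64(11), np.float64(0.0551)))
[0.01608865 0.13327388 1.79496902] [0.57347526 0.04926286 0.13540063] 10.725
```

View pics/v6.png

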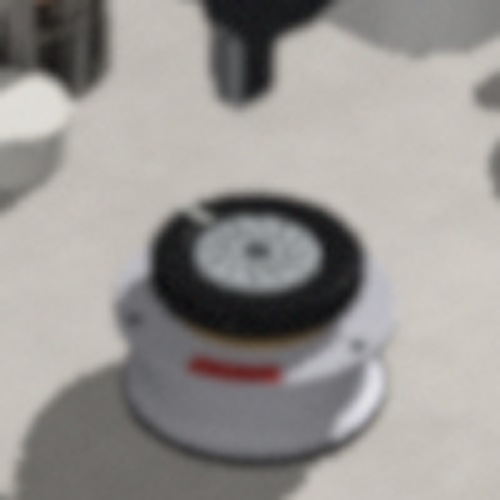

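The line is at about 1°, so the ring is at about 595° of 720°. It needs another 124°, or about 152° of finger path at the observed 0.8 ratio.

Emit:
servo_tool(steps=[[[0,0,0],[0,0,35],0],[[0,0,0],[0,0,53],0],[[0,0,0],[0,0,57],0],[[0,0,0],[0,0,60],0],[[0,0,0],[0,0,60],0]])

```text
clock: 11.35
tcp_pos: [0.5707, 0.0492, 0.0728]
tcp_rot: [1.0, 0.0, -0.001, 0.0]
force: [-3.0, 0.2, 6.9]
opening: 0.0003
```

Emit:
servo_tool(steps=[[[0,0,0],[3.7,-8.9,0],0],[[0,0,0],[5,-18.5,0],0],[[0,0,0],[3.7,-28.1,0],0],[[0,0,0],[0,-37,0],0],[[0,0,0],[-5.9,-44.7,0],0],[[0,0,0],[-13.5,-50.5,0],0],[[0,0,0],[-22.5,-54.2,0],0],[[0,0,0],[-32,-55.5,0],0]])

```text
clock: 12.35
tcp_pos: [0.5418, 0.1026, 0.0736]
tcp_rot: [1.0, -0.001, 0.003, 0.001]
force: [2.1, -5.6, 5.1]
opening: -0.0
```

Emit:
servo_tool(steps=[[[0,0,0],[-9.6,1.3,0],0],[[0,0,0],[-18.5,5,0],0],[[0,0,0],[-18.5,5,0],0],[[0,0,0],[-18.5,5,-5],0],[[0,0,0],[-18.5,5,-30],0],[[0,0,0],[-18.5,5,-80],0],[[0,0,0],[20,30,-120],0],[[0,0,0],[50,50,-120],0]])

```text
clock: 13.35
tcp_pos: [0.5927, 0.0554, 0.1964]
tcp_rot: [1.0, 0.0, 0.005, -0.001]
force: [0.9, 0.5, -0.2]
opening: -0.0001
```

Run:
```python
from h import *
c=bot.camera('scene');print(angs(c));save(c,'s6.png')
b=c['img'][205:305,285:385,::-1]
cv2.imwrite('pics/v7.png',cv2.resize(b,(500,500),interpolation=cv2.INTER_CUBIC))
s=bot.sense();print(s['force'],s['tcp_pos'],s['clock'])
```

```text
((np.float64(123.5), np.int64(7), np.float64(0.0363)), (np.float64(129.1), np.int64(10), np.float64(0.0547)))
[ 3.4040535  -2.5588512   0.25129845] [0.59579529 0.05010609 0.1940792 ] 13.4
```

View pics/v7.png

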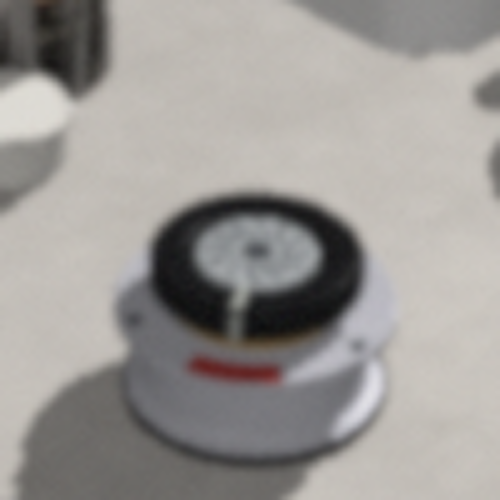

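The line stands at about 123.5° and the red mark at about 125.4°, so it's within the mark on the second pass. I'll let the arm settle, check the bystanders, and hand in.

Emit:
servo_tool(steps=[[[0,0,0],[0,30,-30],0],[[0,0,0],[0,60,-30],0],[[0,0,0],[0,60,-30],0],[[0,0,0],[0,60,-30],0]])

```text
clock: 13.9
tcp_pos: [0.5888, -0.0036, 0.2216]
tcp_rot: [1.0, 0.001, -0.0, -0.001]
force: [0.5, -0.2, -0.1]
opening: -0.0001
```

Run:
```python
from h import *
c=bot.camera('scene');print(angs(c))
a=cv2.imread('pics/scene0.png')[:,:,::-1].astype(int)
d=abs(c['img'].astype(int)-a).max(2)>50
for n,(u,v,w,h) in dict(tamper=(234,265,32,43),esp=(304,318,33,37),cup=(259,306,42,36),scoop=(461,235,23,23),tub=(270,220,28,20),jar=(241,220,21,46),housing=(305,275,60,25)).items(): print(n,d[v:v+h,u:u+w].mean().round(3))
s=bot.sense();print(s['force'],s['tcp_pos'],s['clock'])
bot.close_job()
```

```text
((np.float64(123.5), np.int64(7), np.float64(0.0363)), (np.float64(127.9), np.int64(8), np.float64(0.0547)))
tamper 0.008
esp 0.0
cup 0.02
scoop 0.0
tub 0.0
jar 0.001
housing 0.0
[-0.04673742 -0.32340101  0.09646686] [ 0.58889739 -0.00313676  0.22161301] 13.95
the job is handed in; nothing more can be done
```

I rolled the ring on counter-clockwise with the shut fingertips pressing its top face at about 5–8 N. It was stopped the second time the line reached the red mark, then the finger was taken away, and the job was handed in at about 14 s of the 56 s.

- **Line and mark:** the last check put the white line at about 123.5° and the middle of the red mark at 125–128°, against a mark reaching 20° either side.
- **Count:** the line started about 49° past the mark and the ring turned about 669° in all. The finger slipped by about a fifth throughout. The first pass happened between pictures, while the finger was on the ring, so I counted it from the ring's turning before and after.
- **Everything else:** the last scene-camera picture showed no sign of the housing or the other things having moved, and the arm was touching nothing.
- **Disagreement:** the scene camera gives the mark's angle as anything from 126° to 131° from picture to picture, because few pixels of it show. The top camera gave a steadier 125.4°. I did not take a final top-camera picture.

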